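# Post the used specimen plates through the slot of the collecting box

### The arm

A 6-joint arm with a two-finger parallel gripper is mounted at the origin on a cart in front of the work surface, level with it; the furniture and walls round the work are solid. World frame = base frame: x ahead of the robot, y to its left, z up, the work surface at z = 0. Lengths are in m, angles in rad, forces in N, time in s.
With the tool pointing down it reaches from about 0.4 to 0.825 m from the base axis. Payload 7 kg.
Tool frame: the origin (TCP) lies at the centre of the arm's flange, where the gripper is bolted on; the fingertips stand 178 mm ahead of it and the grasp point (between the pads) lies arm.tcp_to_grasp ahead of it (arm.tcp_to_grasp is the distance from the TCP to the grasp point, in m); z points along the fingers, y is the direction in which the jaws open and shut (so a half turn about z gives the same grasp; the last joint's range is limited). The gripper opens to 88 mm and grips with 3 to 60 N. Pads are 19 mm wide; open, the fingers measure 130 mm over their backs; the gripper's body (78 mm by 193 mm) begins 47 mm behind the grasp point.
Start: joints at [0.288, 0.359, 0.012, 0, -1.224, -0.288], TCP at [0.675, -0, 0.405] pointing down, gripper open.
Joint ranges: [-3.07, 3.07], [-1.43, 2.12], [-1.02, 1.25], [-3.03, 1.67], [-3.05, -0], [-3.03, 3.03]. Speed limits (rad/s): [2.39, 2.39, 3.01, 3.14, 3.14, 3.14].

### API

Orientations are given as [roll, pitch, yaw] about the fixed x, y, z axes, in that order (R = Rz(yaw) Ry(pitch) Rx(roll)).
In Python, from station import arm gives the robot as it stands.
- The arm moves only by the tool move_arm, never from a script. Its argument "deltas" is a list of rows, each a list of 6 numbers: the shift along the world's x, y, z in mm, then the turn, a rotation vector about the world's x, y, z in degrees. In form: [[tx, ty, tz, ax, ay, az], ...]. A call has exactly 5 rows; each row shifts and turns the commanded pose from where the row before left it; what a row does not reach is not made up. A row lasts 1/12 s, in which the tool goes at most 41.7 mm and 7.16 degrees, less where a joint would pass 70% of its speed; a pose out of reach is approached as far as the arm can. A call with a gripper value outside its range is refused whole. "claw" is the closure in counts, from 0 (fully open) to 255 (shut), set as the call begins (left out, the last holds). The fingers move at their own pace and stop on an object; "squeeze" is the grip in N (left out, the last holds). Time passes only in rows, so rows that do not move let the fingers close, or fill a call up. It gives the time, the measured TCP pose, the force and the opening at its end, in the units of the state.
- arm.get_state(): the state, without advancing time (a new reading comes with each control period).
- arm.grab_frame(name): name is "scene" or "side" or "wrist"; returns the picture (400x640x3 uint8, red, green, blue); there is no depth.
- arm.calibration(name): a dict with "intrinsics" (3x3 intrinsics, pixels), "T" (4x4, takes a point from camera to world coordinates); the wrist camera has in their place "mount" (4x4, takes a point from camera to tool coordinates, whose origin is the TCP and whose axes are the flange's). Camera axes: x right, y up, looking along -z (the intrinsics and any distortion apply to the point x, -y, -z); pixel columns grow to the right and rows downward; lengths in m; the calibration is good to about 2 mm. A picture is of the moment at which its call begins: read the wrist's pose just before it. calibration takes no time and is no camera call.
- arm.job_done(): hands the job in, once; it reports no verdict.
Trained networks look in the newest picture that a camera, given by its name, has taken for a name from the list of things; names that differ only in an ending like _2 or _b are one class to them, and where a whole thing is asked for, a point or a joint stands for the part that bears it (a point fixed in the world has none). Each returns a list of dicts, best first, with "score" (0 to 1); they miss things now and then, are a little off and sometimes report something else, mostly with a low value. They report only what shows in the picture. A call takes as long as a camera call. They do not tell look-alikes from the thing itself.
- arm.spot_in(thing, camera): "xy" ([column, row] in pixels, amid what is visible of it).
- arm.masks_of(thing, camera): "pixels" (400x640 bool, what is visible of it) and "xy" ([column, row] in pixels, amid what is visible of it).
- arm.spot_point(thing, camera): "xy" ([column, row] in pixels: a listed point, or the origin of a listed thing).
The state is a dict: "t": time; "q": joint angles; "qd": joint speeds; "joint_efforts": joint torques, N m; "eef_pos": TCP position; "ee_rot": TCP orientation; "force": force on the tool from outside, world axes, zero at the start; "moment": the same for the moment, N m; "width": finger opening in m.
Only numpy, scipy, OpenCV 4.12 (cv2) and the standard library are available. Lean on these libraries where they do the work, as an engineer would, in place of code of your own. Each camera call takes 0.05 s, during which the arm holds its last target. There are 200 camera calls.

### The job

Put the two used rectangular specimen plates lying on the white collecting box away inside it, and leave the round disc where it lies. To do so, pull the lock pin straight up out of its well and stand it in the steel cup, push the slot's shutter fully back, push each rectangular plate over the rounded lip so that it tips edge-on and drops through the slot, then slide the shutter fully shut again. Do not disturb the vials, the tube or the knob standing around.

Things in the scene. Friction and masses are not known exactly. Their poses are not given: they have to be found in the camera images.
- post_box: White collecting box fixed to the table. Origin on the table below the middle of the lip line; +x away from the robot, across the lip to the slot, +y left. Dark deck, top z = 120 mm, x = -110 to 0, y = -104 to 104 mm. Rails 8 mm high along its left and right edges only. Right of the deck a block (x 8 to 118, y -154 to -110, top z 119 mm) holds the pin's well. Hollow below, floor z = 6 mm.
- lip_mid (a point): Middle of the lip line, at deck height (box x = 0, y = 0, z = 120 mm). Here the deck rolls over into a polished, slippery steel lip, a level cylinder of radius 30 mm along y (axis at box x = 0, z = 90 mm). A plate pushed +x, roughly square to it, tips over it once its middle is past x = 0 and slides down edge-on by itself, at the latest when its middle would be at x = 25 mm.
- slot_mid (a point): Middle of the slot's narrowest place, between the lip and an upright wall (box x = 37, y = 0, z = 90 mm). The slot is 14 mm wide in the box's x and 208 mm long in y; the wall is at box x = 44 mm, its top at z = 119 mm.
- shutter_tab (a point): Middle of the top edge of the black upright tab on the aluminium shutter (6 mm thick, top at box z = 126 mm). The tab is 8 mm thick in the box's x, 40 mm wide in y, 26 mm tall (box z 126 to 152 mm). Shut, it is at box x = 30, y = 0 and the shutter covers the slot from box x = 3 to 60 mm; it moves with the shutter.
- shutter (a joint): Slide of the shutter along the box's +x, in m: 0 = shut, 0.052 = fully back at its end stop (its front edge is then at box x = 55 mm, clear of the slot). Starts shut, stays where it is left, moves at about 2 N; locked while the pin is in its well.
- lock_pin: Upright loose steel pin, 98 mm tall. Origin: centre of its bottom end, z up along it. Shank 12 mm thick up to 54 mm, collar 20 mm wide from 54 to 58 mm resting on the shutter's ear, round grip 14 mm thick from 58 to 98 mm. Starts through the ear in its snug well (13.5 mm wide, 50 mm deep) at box x = 30, y = -132 mm, bottom at box z = 72 mm; must rise 54 mm to come free.
- cup: Open steel cup, loose, standing on the table; outer radius 28 mm at the rim, wall 3 mm, 62 mm tall, empty. Origin: centre of its underside. The pin stands leaning in it, lower end down.
- plate_a: Rectangular aluminium plate, 44 mm (its x) by 54 mm (its y) by 5 mm, loose, flat on the deck, long side roughly along the lip (yaw within 0.22 rad of the box's). Origin: centre of its underside. The two plates and the disc lie in three lanes at box y = -68, 0 and 68 mm, in any order, middles at box x = -60 to -50 mm.
- plate_b: The second rectangular plate, the same in every way as plate_a.
- disc: Round aluminium disc, 40 mm in diameter, 8 mm thick, loose, lying flat on the deck in one of the three lanes; it stays there. Origin: centre of its underside.
- vial_1: Small glass vial with a screw cap, 22 mm in diameter, 51 mm tall, near the front edge of the table; to be left alone. Origin: centre of its underside.
- vial_2: Second such vial beside it; to be left alone.
- tube_50: Upright tube with a blue cap, 34 mm in diameter, 110 mm tall, standing right of the box; to be left alone. Origin: centre of its underside.
- spare_knob: Small knurled knob, 24 mm in diameter, 16 mm tall, on the table at the left of the shallow instrument tray; to be left alone. Origin: centre of its underside.
Things that resemble listed ones, but are neither listed nor needed, are in the scene too. What is shaped like the cup but yellow is not meant.

How it is judged:
On the way, in this order (a step that is already met when the one before it is completed fails the run):
1. the lock pin stands in the cup, let go (horizontal distance between lock_pin and cup below 0.03 m and z of lock_pin in the frame of cup below 0.025 m and angle between cup's own z axis and vertical below 0.2 rad and contact force between lock_pin and the fingers below 0.05 N), for 0.2 s.
2. the shutter is pushed fully back (value of joint shutter above 0.046 m), for 0.2 s.
3. both rectangular plates have dropped through the slot into the box (z of each of plate_a, plate_b in the frame of post_box below 0.085 m and x of plate_a in the frame of post_box between -0.105 and 0.05 m and y of plate_a in the frame of post_box between -0.105 and 0.105 m and x of plate_b in the frame of post_box between -0.105 and 0.05 m and y of plate_b in the frame of post_box between -0.105 and 0.105 m), for 0.2 s.
At the end, for the whole second after the job is handed in: Pin let go in the upright cup (lower end within 30 mm of its axis, 25 mm of its underside); both plates inside the box, under 85 mm above the table; disc flat on the deck within 30 mm of where it was; shutter shut to within 5 mm; all at rest (all of step 1 and all of step 3 and distance of disc from where it was at the start of the episode below 0.03 m and angle between disc's own z axis and vertical below 0.2 rad and value of joint shutter below 0.005 m and linear speed of each of plate_a, plate_b, lock_pin below 0.02 m/s and contact force between disc and the fingers below 0.05 N); the robot touches nothing.
It fails at once if a vial, the tube or the spare knob is moved more than 30 mm (distance of any of vial_1, vial_2, tube_50, spare_knob from where it was at the start of the episode above 0.03 m).
It fails at once if the disc is pushed off its place by more than 30 mm (distance of disc from where it was at the start of the episode above 0.03 m).
It also fails if it takes over 54 s, if anything falls off the work surface, if the arm or the gripper's body presses on something with over 40 N, if the wrist force passes 120 N, or if a joint passes its speed limit or range.

## Working session

There is one attempt and no reset: what is moved stays moved. The work goes in short steps, Python scripts to look and compute and a tool call to move; the robot and the scene stay as the last step left them, time stands still between calls to the robot, and variables do not carry over. Pictures are saved under pics/ and viewed, about 8 in all and at most 12, crops included, and the job is handed in when it is done.

Besides the shell and the picture viewer there is one more tool, called after "Emit:" as name(argument=value, ...), one argument or row to a line, values as JSON. move_arm: Moves the arm, as the interface text tells. Its arguments: {"type":"object","properties":{"deltas":{"type":"array","items":{"type":"array","items":{"type":"number"}}},"claw":{"type":"number"},"squeeze":{"type":"number"}},"required":["deltas"]}

```bash
mkdir -p pics; ls; cat > h.py <<'E'
import numpy as np, cv2
from scipy.spatial.transform import Rotation as R
from station import arm
def cam(n):
    c=arm.calibration(n); K=np.array(c["intrinsics"])
    if "T" in c: T=np.array(c["T"])
    else:
        s=arm.get_state(); W=np.eye(4); W[:3,3]=s["eef_pos"]; W[:3,:3]=R.from_euler("xyz",s["ee_rot"]).as_matrix(); T=W@np.array(c["mount"])
    return K,T,c
def ray(n,xy,KT=None):
    K,T,c=KT or cam(n)
    d=c.get("distortion"); p=np.array([[xy]],float)
    u=cv2.undistortPoints(p,K,None if d is None else np.array(d,float)).ravel()
    v=T[:3,:3]@np.array([u[0],-u[1],-1]); return T[:3,3],v
def onz(n,xy,z,KT=None):
    o,v=ray(n,xy,KT); return o+v*(z-o[2])/v[2]
def proj(n,P,KT=None):
    K,T,c=KT or cam(n); P=np.atleast_2d(P); q=(P-T[:3,3])@T[:3,:3]; q=q*[1,-1,-1]
    d=c.get("distortion")
    return cv2.projectPoints(q,np.zeros(3),np.zeros(3),K,None if d is None else np.array(d,float))[0].reshape(-1,2)
def tri(rays):
    A=0;b=0
    for o,v in rays:
        v=v/np.linalg.norm(v);M=np.eye(3)-np.outer(v,v);A=A+M;b=b+M@o
    return np.linalg.solve(A,b)
def shot(n,f=None):
    im=arm.grab_frame(n)
    if f: cv2.imwrite("pics/"+f,im[:,:,::-1])
    return im
E
python3 - <<'E'
from h import *
ims={n:shot(n) for n in("scene","side","wrist")}
cv2.imwrite("pics/a.png",np.vstack([ims["scene"],])[:,:,::-1]);cv2.imwrite("pics/b.png",np.vstack([cv2.resize(ims["side"],(480,300)),cv2.resize(ims["wrist"],(480,300))])[:,:,::-1])
s=arm.get_state();print({k:np.round(v,3) for k,v in s.items()},arm.tcp_to_grasp)
for n in("scene","side","wrist"): print(n,arm.calibration(n))
for t in("lip_mid","slot_mid","shutter_tab","lock_pin","cup","plate_a","disc","tube_50","vial_1","spare_knob","post_box"):
  for n in("scene","side","wrist"):
    print(t,n,[(np.round(d["xy"]).astype(int).tolist(),round(d["score"],2)) for d in arm.spot_point(t,n)])
E
```

```text
pics
{'t': np.float64(0.15), 'q': array([ 0.288,  0.359,  0.011, -0.   , -1.224, -0.288]), 'qd': array([ 0.   , -0.002,  0.001,  0.002,  0.002,  0.001]), 'joint_efforts': array([ 0.0000e+00, -5.8327e+01,  2.9329e+01,  7.0010e+00,  9.0000e-03,
       -0.0000e+00]), 'eef_pos': array([ 0.675, -0.   ,  0.404]), 'ee_rot': array([ 3.14 , -0.   , -1.571]), 'force': array([-0.493,  0.321,  0.124]), 'moment': array([-0.018, -0.033,  0.029]), 'width': np.float64(0.088)} 0.1593
scene {'intrinsics': array([[443.41534515,   0.        , 316.40252308],
       [  0.        , 443.41534515, 197.66300319],
       [  0.        ,   0.        ,   1.        ]]), 'T': array([[-0.86498517,  0.34023754, -0.36883476, -0.00452178],
       [-0.50141265, -0.61482172,  0.60875249,  0.77621303],
       [-0.01964717,  0.71150029,  0.70241108,  1.11297457],
       [ 0.        ,  0.        ,  0.        ,  1.        ]])}
side {'intrinsics': array([[451.78901068,   0.        , 322.36001436],
       [  0.        , 451.78901068, 200.64523906],
       [  0.        ,   0.        ,   1.        ]]), 'T': array([[ 0.88545847, 
[... 1396 characters left out ...]
]
cup wrist []
plate_a scene [([316, 198], 0.72), ([322, 183], 0.61), ([301, 173], 0.21)]
plate_a side [([329, 221], 0.67), ([310, 212], 0.59)]
plate_a wrist [([511, 107], 0.88)]
disc scene [([331, 170], 0.53)]
disc side [([346, 233], 0.55)]
disc wrist []
tube_50 scene [([354, 163], 0.47)]
tube_50 side [([396, 322], 0.84)]
tube_50 wrist []
vial_1 scene [([386, 202], 0.55), ([372, 222], 0.48)]
vial_1 side [([277, 281], 0.62), ([292, 313], 0.5)]
vial_1 wrist [([588, 27], 0.68)]
spare_knob scene [([308, 208], 0.66), ([319, 338], 0.47)]
spare_knob side [([209, 208], 0.5)]
spare_knob wrist []
post_box scene [([306, 208], 0.73)]
post_box side [([343, 253], 0.75)]
post_box wrist [([406, 60], 0.92)]
```

View pics/a.png

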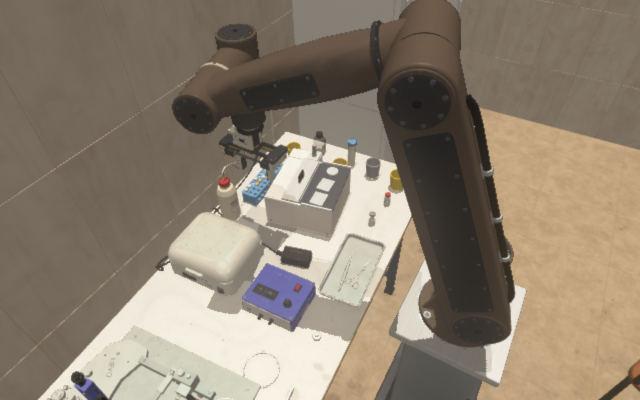

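View pics/b.png

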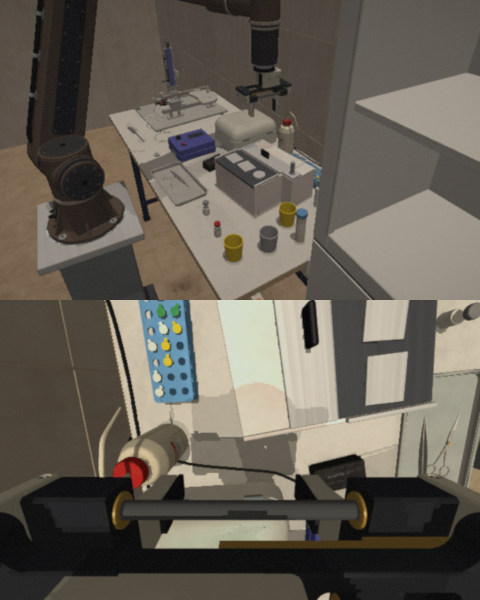

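The box stands to the right of the robot. The plates appear to be in its left and middle lanes, with the disc in the right one. Cup candidates in the scene view are grey (373,167), yellow (397,180) and yellow (340,162). In the side view they are grey (358,318), yellow (312,328) and yellow (384,285). I choose the grey one and will localise it next.

```bash
python3 - <<'E'
from h import *
for n in("scene","side","wrist"): shot(n)
P={}
for t in("lip_mid","slot_mid","shutter_tab","post_box"):
  rs=[];KT={n:cam(n) for n in("scene","side","wrist")}
  px={}
  for n in("scene","side","wrist"):
    d=arm.spot_point(t,n)
    if d: rs.append(ray(n,d[0]["xy"]));px[n]=d[0]["xy"]
  p=tri(rs);P[t]=p;print(t,p.round(4),{n:(proj(n,p)[0]-px[n]).round(1).tolist() for n in px})
for t,z in(("cup",0),("tube_50",0),("vial_1",0),("plate_a",.12),("disc",.12)):
  for n in("scene","side"):
    print(t,n,[(onz(n,d["xy"],z)[:2].round(3).tolist(),np.round(d["xy"]).tolist(),round(d["score"],2)) for d in arm.spot_point(t,n)])
im=arm.grab_frame("side");c=im[180:350,260:430];cv2.imwrite("pics/c.png",cv2.resize(c,None,fx=3.5,fy=3.5,interpolation=2)[:,:,::-1])
E
```

```text
lip_mid [ 0.5742 -0.1393  0.1147] {'scene': [-0.1, -0.8], 'side': [-0.9, 0.6], 'wrist': [-2.0, 1.6]}
slot_mid [ 0.6082 -0.1325  0.0882] {'scene': [-2.2, -2.7], 'side': [-3.2, 2.9], 'wrist': [-0.1, 1.0]}
shutter_tab [ 0.6088 -0.1288  0.159 ] {'scene': [3.1, 1.0], 'side': [1.7, -2.2], 'wrist': [-7.7, 6.0]}
post_box [ 0.5721 -0.1387 -0.0028] {'scene': [-0.3, 0.1], 'side': [-0.3, -0.0], 'wrist': [0.1, -1.0]}
cup scene [([0.456, -0.403], [374.0, 174.0], 0.77), ([0.352, -0.378], [397.0, 187.0], 0.45), ([0.581, -0.351], [338.0, 171.0], 0.43), ([0.765, -0.317], [292.0, 161.0], 0.4)]
cup side [([0.352, -0.378], [310.0, 342.0], 0.76), ([0.575, -0.345], [387.0, 298.0], 0.76), ([0.46, -0.397], [357.0, 330.0], 0.6), ([0.571, -0.142], [343.0, 253.0], 0.4)]
tube_50 scene [([0.547, -0.418], [354.0, 164.0], 0.59)]
tube_50 side [([0.552, -0.422], [398.0, 322.0], 0.58)]
vial_1 scene [([0.365, -0.168], [369.0, 223.0], 0.62), ([0.346, -0.288], [388.0, 203.0], 0.54)]
vial_1 side [([0.344, -0.278], [288.0, 313.0], 0.71), ([0.367, -0.171], [279.0, 283.0], 0.69), ([0.609, 0.003], [330.0, 223.0], 0.32)]
plate_a scene [([0.534, -0.146], [321.0, 184.0], 0.68), ([0.514, -0.081], [316.0, 199.0], 0.62)]
plate_a side [([0.538, -0.208], [345.0, 232.0], 0.71), ([0.515, -0.16], [328.0, 225.0], 0.54), ([0.507, -0.08], [311.0, 211.0], 0.49)]
disc scene [([0.536, -0.22], [332.0, 171.0], 0.56)]
disc side [([0.533, -0.209], [344.0, 233.0], 0.68)]
```

View pics/c.png

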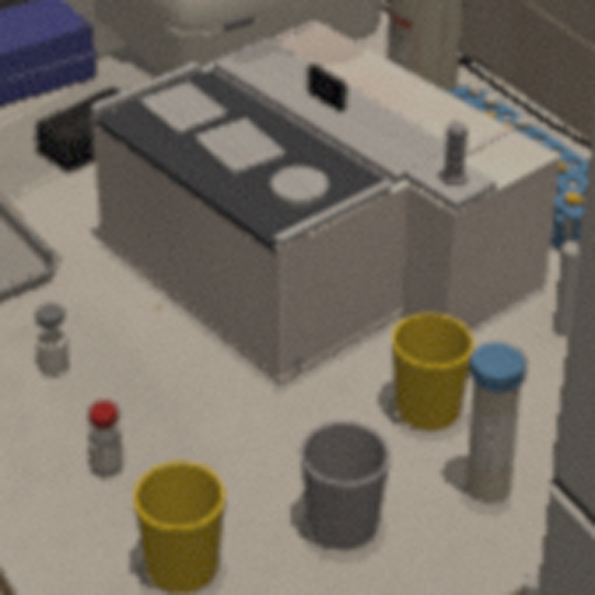

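The close crop shows the grey steel cup at crop (345,485), side image (358,318), flanked by two yellow ones. The pin stands at crop (455,150). The disc is in the right lane and the plates are in the left and middle lanes. Next I move over the box for a wrist view.

Emit:
move_arm(
  deltas=[
    [-21,-20,9,0,0,0],
    [-21,-20,9,0,0,0],
    [-21,-20,9,0,0,0],
    [-21,-20,9,0,0,0],
    [-21,-20,9,0,0,0],
  ],
  claw=100,
)

```text
t: 3.52
eef_pos: [0.5689, -0.1008, 0.4501]
ee_rot: [-3.142, -0.0, -1.571]
force: [-0.6, 0.7, 0.8]
width: 0.0599
```

Emit:
move_arm(
  deltas=[
    [0,0,0,0,0,0],
    [0,0,0,0,0,0],
    [0,0,0,0,0,0],
    [0,0,0,0,0,0],
    [0,0,0,0,0,0],
  ],
)

```text
t: 3.93
eef_pos: [0.5705, -0.0994, 0.4489]
ee_rot: [3.14, -0.0, -1.57]
force: [-0.6, 1.2, -0.9]
width: 0.0533
```

```bash
python3 - <<'E'
from h import *
KT=cam("wrist");s=arm.get_state();print(s["eef_pos"],s["ee_rot"],s["width"])
shot("wrist","d.png")
for t,z in(("lip_mid",.12),("slot_mid",.09),("shutter_tab",.152),("plate_a",.12),("disc",.12),("lock_pin",.072)):
  print(t,[(onz("wrist",d["xy"],z,KT)[:2].round(4).tolist(),np.round(d["xy"]).tolist(),round(d["score"],2)) for d in arm.spot_point(t,"wrist")])
for t in("plate_a","disc","lock_pin","shutter_tab"):
  for d in arm.masks_of(t,"wrist"):
    m=d["pixels"].astype(np.uint8);c=max(cv2.findContours(m,0,1)[0],key=cv2.contourArea).reshape(-1,2)
    if t in("lock_pin","shutter_tab"): print(t,c.min(0),c.max(0),d["score"]);continue
    z=.125 if t!="disc" else .128
    w=np.array([onz("wrist",p,z,KT)[:2] for p in c],np.float32)*1000
    print(t,round(d["score"],2),cv2.minAreaRect(w))
E
```

```text
[ 0.57054478 -0.09940498  0.44890418] [ 3.14043440e+00 -4.54025034e-05 -1.57012039e+00] 0.05330729608299129
lip_mid [([0.5717, -0.1396], [317.0, 149.0], 0.62)]
slot_mid []
shutter_tab [([0.6027, -0.1353], [285.0, 158.0], 0.85)]
plate_a [([0.5076, -0.0815], [375.0, 202.0], 0.85), ([0.5205, -0.1515], [366.0, 138.0], 0.74), ([0.4108, -0.2507], [487.0, 31.0], 0.3)]
disc [([0.5298, -0.2169], [360.0, 70.0], 0.79)]
lock_pin [([0.63, -0.2642], [264.0, 29.0], 0.64)]
plate_a 0.96 ((508.8647155761719, -83.4383544921875), (44.01444625854492, 54.735477447509766), 7.522316932678223)
plate_a 0.81 ((521.0896606445312, -149.77120971679688), (44.29151153564453, 55.81406021118164), 3.975395441055298)
disc 0.73 ((532.0662231445312, -216.69717407226562), (38.70576477050781, 39.62628173828125), 47.69651412963867)
lock_pin [236   0] [264  25] 0.96
shutter_tab [229   0] [329 248] 0.57
```

View pics/d.png

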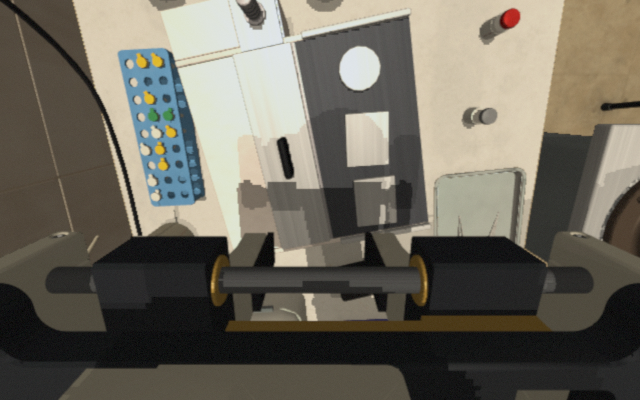

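The view shows the deck's front edge from about (409,18) to (428,222), the lip edge from (298,42) to (331,240), the tab at (285,158) and the pin's top at about (240,5) to (262,22).

```bash
python3 - <<'E'
from h import *
KT=cam("wrist")
def L(a,b,z):
    p,q=[onz("wrist",x,z,KT)[:2] for x in(a,b)];d=p-q;print(p.round(4),q.round(4),"len",np.linalg.norm(d).round(4),"yaw",np.arctan2(-d[0],d[1]).round(4) if abs(d[1])>abs(d[0]) else np.arctan2(d[1],d[0]))
im=cv2.imread("pics/d.png");g=cv2.cvtColor(im,6).astype(int)
# deck front edge (dark->light going right) and lip edge, subpixel by gradient per row
def edge(r,c0,c1,sgn):
    d=sgn*np.diff(cv2.GaussianBlur(g[r:r+1].astype(np.float32),(5,1),0)[0,c0:c1]);i=d.argmax();return c0+i+.5
for nm,l,sg in(("front",((409,18),(428,222)),1),("lip",((298,42),(331,240)),-1)):
    pts=[]
    for r in range(30,215,5):
        c=l[0][0]+(l[1][0]-l[0][0])*(r-l[0][1])/(l[1][1]-l[0][1]);pts.append(onz("wrist",(edge(r,int(c)-12,int(c)+12,sg),r),.12,KT)[:2])
    pts=np.array(pts);f=cv2.fitLine(pts.astype(np.float32),cv2.DIST_HUBER,0,1e-4,1e-4).ravel();f=f if f[1]>0 else np.r_[-f[:2],f[2:]]
    print(nm,"yaw",np.arctan2(-f[0],f[1]),"pt",f[2:])
L((297,38),(410,12),.128);L((300,250),(430,225),.128)
E
```

```text
front yaw 0.19429465 pt [ 0.46818987 -0.17332493]
lip yaw 0.19618078 pt [ 0.58209515 -0.18259224]
[ 0.5903 -0.2437] [ 0.4871 -0.265 ] len 0.1054 yaw 0.20341822719408323
[ 0.5914 -0.0263] [ 0.446  -0.0571] len 0.1486 yaw 0.20915601064164105
```

Emit:
move_arm(
  deltas=[
    [3.9,-10.9,0,0,0,-5.25],
    [3.9,-10.9,0,0,0,-5.25],
    [3.9,-10.9,0,0,0,-5.25],
    [3.9,-10.9,0,0,0,-5.25],
    [3.9,-10.9,0,0,0,-5.25],
  ],
)

```text
t: 4.9
eef_pos: [0.5896, -0.155, 0.4497]
ee_rot: [-3.141, 0.0, -2.033]
force: [-0.0, -0.7, 0.4]
width: 0.0534
```

Emit:
move_arm(
  deltas=[
    [3.9,-10.9,0,0,0,-5.25],
    [3.9,-10.9,0,0,0,-5.25],
    [3.9,-10.9,0,0,0,-5.25],
    [3.9,-10.9,0,0,0,-5.25],
    [3.9,-10.9,0,0,0,-5.25],
  ],
)

```text
t: 5.32
eef_pos: [0.6091, -0.2096, 0.4497]
ee_rot: [-3.142, 0.0, -2.492]
force: [0.7, -0.1, 0.1]
width: 0.0535
```

Emit:
move_arm(
  deltas=[
    [3.9,-10.9,-8,0,0,-5.25],
    [3.9,-10.9,-8,0,0,-5.25],
    [3.9,-10.9,-8,0,0,-5.25],
    [3.9,-10.9,-8,0,0,-5.25],
    [3.9,-10.9,-8,0,0,-5.25],
  ],
)

```text
t: 5.73
eef_pos: [0.6286, -0.2641, 0.4093]
ee_rot: [-3.142, -0.0, -2.95]
force: [-0.3, 0.4, -0.7]
width: 0.0531
```

Emit:
move_arm(
  deltas=[
    [0,0,0,0,0,0],
    [0,0,0,0,0,0],
    [0,0,0,0,0,0],
    [0,0,0,0,0,0],
    [0,0,0,0,0,0],
  ],
)

```text
t: 6.15
eef_pos: [0.6285, -0.263, 0.4105]
ee_rot: [-3.141, 0.001, -2.944]
force: [-0.4, 0.1, -0.1]
width: 0.0532
```

```bash
python3 - <<'E'
from h import *
KT=cam("wrist");s=arm.get_state();print(s["eef_pos"],s["ee_rot"],s["q"].round(2))
shot("wrist","e.png")
for t,z in(("lock_pin",.072),("shutter_tab",.152),("cup",0),("disc",.12)):
  print(t,[(onz("wrist",d["xy"],z,KT)[:2].round(4).tolist(),np.round(d["xy"]).tolist(),round(d["score"],2)) for d in arm.spot_point(t,"wrist")])
# expected pin top and collar
print(proj("wrist",[[.6287,-.2631,.17],[.6287,-.2631,.13]],KT))
E
```

```text
[ 0.62845712 -0.26302468  0.41053685] [-3.14118294e+00  1.14277446e-03 -2.94356908e+00] [-0.11  0.37  0.04  0.   -1.24 -1.26]
lock_pin [([0.6298, -0.2641], [319.0, 184.0], 0.7)]
shutter_tab [([0.6051, -0.1315], [474.0, 208.0], 0.68), ([0.5338, -0.2217], [396.0, 102.0], 0.16)]
cup [([0.5666, -0.3388], [272.0, 113.0], 0.87), ([0.4577, -0.3976], [236.0, 7.0], 0.57)]
disc [([0.53, -0.2158], [394.0, 100.0], 0.74)]
[[319.83252287 212.20485629]
 [319.73142469 197.9568765 ]]
```

View pics/e.png

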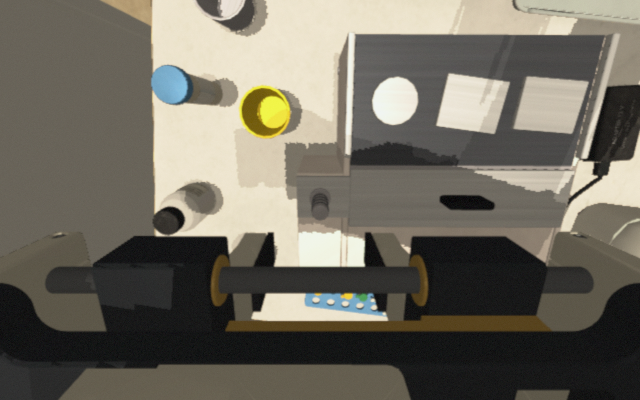

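The wrist view shows the pin at (320,205), where predicted. The grey cup is at (225,5), clear of the yellow one at (265,110). I descend and grip.

Emit:
move_arm(
  deltas=[
    [0,0,-19,0,0,0],
    [0,0,-19,0,0,0],
    [0,0,-19,0,0,0],
    [0,0,-19,0,0,0],
    [0,0,-19,0,0,0],
  ],
)

```text
t: 6.82
eef_pos: [0.6284, -0.2634, 0.314]
ee_rot: [-3.141, 0.0, -2.945]
force: [0.2, -0.5, -0.8]
width: 0.0533
```

Emit:
move_arm(
  deltas=[
    [0,0,0,0,0,0],
    [0,0,0,0,0,0],
    [0,0,0,0,0,0],
    [0,0,0,0,0,0],
    [0,0,0,0,0,0],
  ],
  claw=255,
  squeeze=25,
)

```text
t: 7.23
eef_pos: [0.6288, -0.2636, 0.3162]
ee_rot: [-3.141, 0.002, -2.945]
force: [-0.1, -0.2, 0.4]
width: 0.0253
```

Emit:
move_arm(
  deltas=[
    [0,0,0,0,0,0],
    [0,0,0,0,0,0],
    [0,0,2,0,0,0],
    [0,0,3,0,0,0],
    [0,0,5,0,0,0],
  ],
)

```text
t: 7.65
eef_pos: [0.6283, -0.2634, 0.3245]
ee_rot: [3.141, -0.001, -2.945]
force: [-0.4, 1.3, -1.4]
width: 0.0132
```

Emit:
move_arm(
  deltas=[
    [0,0,12,0,0,0],
    [0,0,14,0,0,0],
    [0,0,16,0,0,0],
    [0,0,16,0,0,0],
    [0,0,16,0,0,0],
  ],
)

```text
t: 8.07
eef_pos: [0.6284, -0.2636, 0.4007]
ee_rot: [-3.141, 0.0, -2.945]
force: [0.4, -0.8, -1.3]
width: 0.0132
```

```bash
python3 - <<'E'
from h import *
KT=cam("wrist");s=arm.get_state();print(s["eef_pos"],s["width"],s["force"])
a=shot("wrist");b=shot("side");c=shot("scene")
cv2.imwrite("pics/f.png",np.vstack([cv2.resize(a,(480,300)),cv2.resize(b[150:350,260:580],(480,300))])[:,:,::-1])
# cup rim centres: steel via masks
for n in("scene","side","wrist"):
  k=KT if n=="wrist" else None
  im=dict(scene=c,side=b,wrist=a)[n]
  for d in arm.masks_of("cup",n):
    m=d["pixels"];col=im[m].mean(0).round()
    print(n,round(d["score"],2),np.round(d["xy"]),col,onz(n,d["xy"],.035,k)[:2].round(4),m.sum())
  print(n,"pt",[(onz(n,d["xy"],0,k)[:2].round(4).tolist(),round(d["score"],2)) for d in arm.spot_point("cup",n)])
for n in("side","wrist"):
  print(n,"pin",[(np.round(d["xy"]),round(d["score"],2)) for d in arm.spot_point("lock_pin",n)],proj(n,[.6283,-.2634,s["eef_pos"][2]-.2435],KT if n=="wrist" else None))
E
```

```text
[ 0.6283757  -0.26361984  0.40067568] 0.013185321061914711 [ 0.43447214 -0.84965498 -1.25485398]
scene 0.8 [371. 168.] [119. 112. 106.] [ 0.4628 -0.3905] 274
scene 0.64 [342. 162.] [166. 144.  82.] [ 0.5724 -0.3728] 83
scene pt [([0.4521, -0.3923], 0.66), ([0.5844, -0.3546], 0.54), ([0.7548, -0.3293], 0.52)]
side 0.89 [384. 284.] [111.  92.  30.] [ 0.5717 -0.3336] 672
side 0.78 [310. 329.] [114.  95.  32.] [ 0.3539 -0.3761] 824
side pt [([0.5651, -0.3455], 0.86), ([0.3509, -0.3815], 0.71), ([0.4554, -0.3928], 0.68)]
wrist 0.73 [260. 110.] [185. 170.  47.] [ 0.5645 -0.3454] 2313
wrist 0.63 [229.  10.] [132. 125. 117.] [ 0.4721 -0.391 ] 1327
wrist pt [([0.4605, -0.3981], 0.77), ([0.5662, -0.3374], 0.73), ([0.6366, -0.0376], 0.54)]
side pin [(array([390., 218.]), 0.45)] [[389.64684609 220.42668167]]
wrist pin [(array([319., 207.]), 0.83)] [[320.30196424 210.88331529]]
```

View pics/f.png

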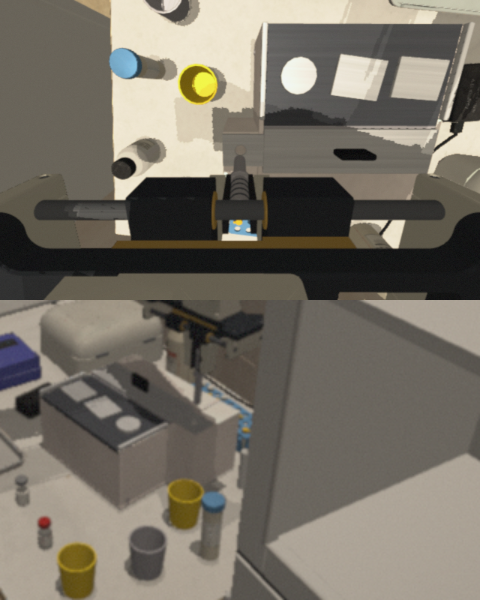

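The pin is held free of its well, with its lower end at wrist (320,210). I carry it over to the grey cup.

Emit:
move_arm(
  deltas=[
    [-17,-13.4,0,0,0,0],
    [-17,-13.4,0,0,0,0],
    [-17,-13.4,0,0,0,0],
    [-17,-13.4,0,0,0,0],
    [-17,-13.4,0,0,0,0],
  ],
)

```text
t: 9.03
eef_pos: [0.5414, -0.3317, 0.3987]
ee_rot: [3.142, -0.0, -2.946]
force: [-0.4, -0.3, -0.7]
width: 0.0134
```

Emit:
move_arm(
  deltas=[
    [-17,-13.4,0,0,0,0],
    [-17,-13.4,0,0,0,0],
    [-17,-13.4,0,0,0,0],
    [-17,-13.4,0,0,0,0],
    [-17,-13.4,0,0,0,0],
  ],
)

```text
t: 9.45
eef_pos: [0.4562, -0.3986, 0.3988]
ee_rot: [-3.142, 0.0, -2.946]
force: [1.0, -0.9, -1.3]
width: 0.0131
```

Emit:
move_arm(
  deltas=[
    [0,0,-10,0,0,0],
    [0,0,-10,0,0,0],
    [0,0,-10,0,0,0],
    [0,0,0,0,0,0],
    [0,0,0,0,0,0],
  ],
)

```text
t: 9.87
eef_pos: [0.4586, -0.3971, 0.3675]
ee_rot: [3.14, -0.002, -2.945]
force: [0.6, -0.1, 0.1]
width: 0.0133
```

```bash
python3 - <<'E'
from h import *
KT=cam("wrist");s=arm.get_state();print(s["eef_pos"],s["ee_rot"],s["width"])
a=shot("wrist","g.png");b=shot("side")
for n,im in(("side",b),("wrist",a)):
  k=KT if n=="wrist" else None
  for d in arm.masks_of("cup",n):
    m=d["pixels"];ys,xs=np.where(m);print(n,"mask",round(d["score"],2),np.round(d["xy"]),im[m].mean(0).round(),xs.min(),xs.max(),ys.min(),ys.max())
  print(n,"pt",[(onz(n,d["xy"],0,k)[:2].round(4).tolist(),np.round(d["xy"]).tolist(),round(d["score"],2)) for d in arm.spot_point("cup",n)])
p=s["eef_pos"]
th=np.linspace(0,6.28,40)
for n,im in(("wrist",a),("side",b)):
  k=KT if n=="wrist" else None
  q=proj(n,np.c_[p[0]+.028*np.cos(th),p[1]+.028*np.sin(th),0*th+.062],k).round().astype(int)
  o=im[:,:,::-1].copy();cv2.polylines(o,[q],True,(0,0,255),1)
  cv2.imwrite("pics/g_%s.png"%n,o)
w=cv2.imread("pics/g_wrist.png")[60:360,170:490];v=cv2.imread("pics/g_side.png")[220:370,280:440]
cv2.imwrite("pics/g2.png",np.vstack([w,cv2.resize(v,(320,300))]))
E
```

```text
[ 0.4586365  -0.39712441  0.36750908] [ 3.14033826e+00 -1.85511274e-03 -2.94456958e+00] 0.013280972789974145
side mask 0.97 [356. 316.] [77. 73. 70.] 346 371 300 336
side mask 0.8 [385. 286.] [121. 101.  35.] 372 394 269 303
side mask 0.7 [308. 329.] [122. 101.  31.] 298 324 312 349
side mask 0.69 [274. 274.] [111. 105.  97.] 271 279 266 285
side pt [([0.358, -0.3687], [310.0, 338.0], 0.91), ([0.4634, -0.3908], [357.0, 327.0], 0.74)]
wrist mask 0.71 [356.  85.] [178. 164.  37.] 330 388 57 118
wrist mask 0.6 [319. 190.] [84. 79. 74.] 291 345 161 217
wrist pt [([0.3516, -0.3829], [350.0, 89.0], 0.77), ([0.4995, -0.3879], [320.0, 211.0], 0.66), ([0.4624, -0.3973], [318.0, 181.0], 0.6), ([0.3497, -0.2791], [439.0, 107.0], 0.36)]
```

View pics/g2.png

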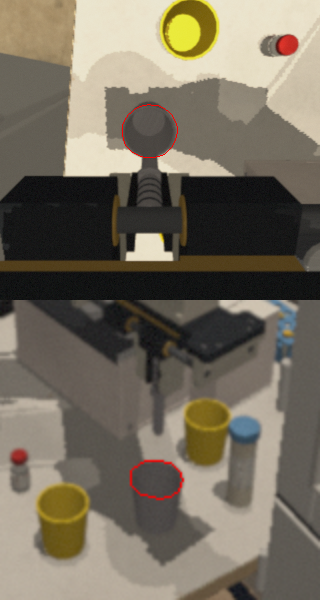

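The red rim drawn at the pin's xy lies on the grey cup's rim in both views, so I lower the pin there.

Emit:
move_arm(
  deltas=[
    [0,0,-14,0,0,0],
    [0,0,-14,0,0,0],
    [0,0,-14,0,0,0],
    [0,0,-14,0,0,0],
    [0,0,-14,0,0,0],
  ],
)

```text
t: 10.58
eef_pos: [0.4587, -0.3974, 0.2984]
ee_rot: [-3.141, 0.001, -2.945]
force: [-0.1, -0.5, -0.5]
width: 0.0133
```

Emit:
move_arm(
  deltas=[
    [0,0,-12,0,0,0],
    [0,0,-12,0,0,0],
    [0,0,-12,0,0,0],
    [0,0,-6,0,0,0],
    [0,0,-4,0,0,0],
  ],
)

```text
t: 11.0
eef_pos: [0.4585, -0.3974, 0.252]
ee_rot: [3.141, -0.001, -2.945]
force: [0.1, -0.4, 0.5]
width: 0.0135
```

Emit:
move_arm(
  deltas=[
    [0,0,0,0,0,0],
    [0,0,0,0,0,0],
    [0,0,0,0,0,0],
    [0,0,0,0,0,0],
    [0,0,0,0,0,0],
  ],
)

```text
t: 11.42
eef_pos: [0.4586, -0.3976, 0.2533]
ee_rot: [-3.141, 0.001, -2.945]
force: [0.4, -0.7, 0.2]
width: 0.0133
```

Emit:
move_arm(
  deltas=[
    [0,0,-2,0,0,0],
    [0,0,-2,0,0,0],
    [0,0,0,0,0,0],
    [0,0,0,0,0,0],
    [0,0,0,0,0,0],
  ],
)

```text
t: 11.83
eef_pos: [0.4585, -0.3975, 0.2486]
ee_rot: [3.142, -0.0, -2.945]
force: [0.0, 0.3, -0.1]
width: 0.014
```

Emit:
move_arm(
  deltas=[
    [0,0,0,0,0,0],
    [0,0,0,0,0,0],
    [0,0,0,0,0,0],
    [0,0,0,0,0,0],
    [0,0,0,0,0,0],
  ],
  claw=70,
)

```text
t: 12.25
eef_pos: [0.4585, -0.3975, 0.2487]
ee_rot: [-3.142, 0.0, -2.945]
force: [0.5, -0.2, 0.2]
width: 0.0413
```

Emit:
move_arm(
  deltas=[
    [0,0,0,0,0,0],
    [0,0,0,0,0,0],
    [0,0,4,0,0,0],
    [0,0,10,0,0,0],
    [0,0,16,0,0,0],
  ],
)

```text
t: 12.67
eef_pos: [0.4581, -0.3973, 0.2783]
ee_rot: [3.14, -0.002, -2.945]
force: [0.1, -0.1, 0.0]
width: 0.0633
```

Emit:
move_arm(
  deltas=[
    [0,0,24,0,0,0],
    [0,0,24,0,0,0],
    [0,0,24,0,0,0],
    [0,0,24,0,0,0],
    [0,0,24,0,0,0],
  ],
)

```text
t: 13.08
eef_pos: [0.4582, -0.3974, 0.4011]
ee_rot: [-3.141, 0.001, -2.945]
force: [0.4, -0.6, -0.8]
width: 0.0635
```

```bash
python3 - <<'E'
from h import *
KT=cam("wrist");s=arm.get_state();print(s["eef_pos"],s["ee_rot"],s["width"])
a=shot("wrist","i.png");b=shot("side")
cv2.imwrite("pics/i2.png",np.vstack([a[60:360,170:490],cv2.resize(b[220:370,280:440],(320,300))])[:,:,::-1])
E
```

```text
[ 0.45818866 -0.39741981  0.40113098] [-3.14083995e+00  8.69212993e-04 -2.94513307e+00] 0.06347594206509548
```

View pics/i2.png

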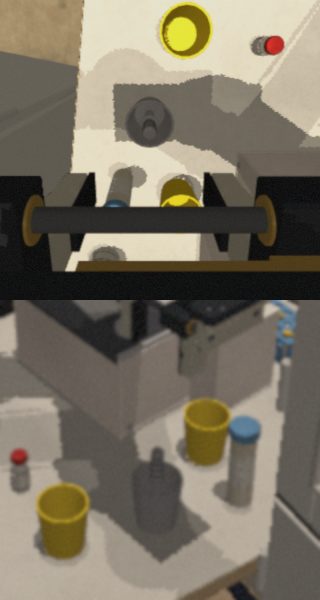

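The pin stands leaning in the grey cup, clear of the fingers. Next is the shutter: I close the gripper and come down between the lip and the tab.

Emit:
move_arm(
  deltas=[
    [11.5,25.8,0,0,0,0],
    [11.5,25.8,0,0,0,0],
    [11.5,25.8,0,0,0,0],
    [11.5,25.8,0,0,0,0],
    [11.5,25.8,0,0,0,0],
  ],
  claw=255,
)

```text
t: 13.6
eef_pos: [0.5161, -0.2673, 0.3993]
ee_rot: [-3.141, 0.0, -2.946]
force: [0.5, -0.3, 0.4]
width: 0.0358
```

Emit:
move_arm(
  deltas=[
    [11.5,25.8,0,0,0,0],
    [11.5,25.8,0,0,0,0],
    [11.5,25.8,0,0,0,0],
    [11.5,25.8,0,0,0,0],
    [11.5,25.8,0,0,0,0],
  ],
)

```text
t: 14.02
eef_pos: [0.5736, -0.1382, 0.3993]
ee_rot: [-3.142, 0.001, -2.945]
force: [0.6, -0.7, -0.6]
width: 0.0032
```

Emit:
move_arm(
  deltas=[
    [0,0,-18,0,0,0],
    [0,0,-18,0,0,0],
    [0,0,-18,0,0,0],
    [0,0,-18,0,0,0],
    [0,0,-15,0,0,0],
  ],
)

```text
t: 14.43
eef_pos: [0.5731, -0.1393, 0.3109]
ee_rot: [3.141, -0.0, -2.945]
force: [-0.4, 0.6, -0.8]
width: 0.0002
```

Emit:
move_arm(
  deltas=[
    [5,1,0,0,0,0],
    [5,1,0,0,0,0],
    [5,1,0,0,0,0],
    [5,1,0,0,0,0],
    [5,1,0,0,0,0],
  ],
)

```text
t: 14.85
eef_pos: [0.5992, -0.1345, 0.3128]
ee_rot: [-3.141, 0.001, -2.945]
force: [-1.9, 0.2, 1.3]
width: 0.0003
```

Emit:
move_arm(
  deltas=[
    [7.4,1.5,0,0,0,0],
    [7.4,1.5,0,0,0,0],
    [7.4,1.5,0,0,0,0],
    [7.4,1.5,0,0,0,0],
    [7.4,1.5,0,0,0,0],
  ],
)

```text
t: 15.27
eef_pos: [0.6363, -0.1269, 0.3117]
ee_rot: [-3.142, -0.0, -2.945]
force: [-2.4, -0.4, 2.1]
width: 0.0003
```

Emit:
move_arm(
  deltas=[
    [1,0.2,0,0,0,0],
    [1,0.2,0,0,0,0],
    [1,0.2,0,0,0,0],
    [1,0.2,0,0,0,0],
    [1,0.2,0,0,0,0],
  ],
)

```text
t: 15.68
eef_pos: [0.6401, -0.126, 0.3113]
ee_rot: [3.141, -0.001, -2.946]
force: [-1.1, -0.1, -1.9]
width: 0.0005
```

Emit:
move_arm(
  deltas=[
    [1,0.2,0,0,0,0],
    [1,0.2,0,0,0,0],
    [1,0.2,0,0,0,0],
    [0,0,0,0,0,0],
    [0,0,0,0,0,0],
  ],
)

```text
t: 16.1
eef_pos: [0.6412, -0.1259, 0.3114]
ee_rot: [3.141, -0.006, -2.946]
force: [-12.2, -1.1, 5.9]
width: 0.0003
```

```bash
python3 - <<'E'
from h import *
o=np.array([.5736,-.1395]);c,sn=np.cos(.196),np.sin(.196)
s=arm.get_state();print(s["eef_pos"],s["force"])
KT=cam("wrist")
for n in("scene","side"):
  shot(n)
  for d in arm.spot_point("shutter_tab",n):
    p=onz(n,d["xy"],.152)[:2]-o;print(n,round(d["score"],2),np.round(d["xy"]),"box",(c*p[0]+sn*p[1]).round(4),(-sn*p[0]+c*p[1]).round(4))
E
```

```text
[ 0.64121008 -0.12590425  0.31137833] [-12.23170288  -1.08086563   5.91057013]
scene 0.7 [284. 170.] box 0.0874 0.0066
side 0.72 [367. 196.] box 0.0739 -0.0068
side 0.32 [344. 215.] box -0.0317 -0.0357
```

The force rise to 12 N marks the end stop, and the commanded travel agrees with 52 mm. Next is the middle plate: I go behind it.

Emit:
move_arm(
  deltas=[
    [-6,-1.2,0,0,0,0],
    [0,0,15,0,0,0],
    [0,0,25,0,0,0],
    [-10,-2,15,0,0,0],
    [-30,-6,0,0,0,0],
  ],
)

```text
t: 16.72
eef_pos: [0.6008, -0.1342, 0.3703]
ee_rot: [-3.139, 0.008, -2.943]
force: [1.4, 0.0, 0.1]
width: 0.0003
```

Emit:
move_arm(
  deltas=[
    [-30,-6,0,0,0,0],
    [-30,-6,0,0,0,0],
    [-30,-6,0,0,0,0],
    [-24,-4.8,0,0,0,0],
    [0,0,0,0,0,0],
  ],
)

```text
t: 17.13
eef_pos: [0.4797, -0.158, 0.3675]
ee_rot: [3.141, 0.002, -2.946]
force: [-0.6, -0.8, -1.0]
width: 0.0006
```

```bash
cat >> h.py <<'E'
O=np.array([.5736,-.1395]);A=.196;M=np.array([[np.cos(A),np.sin(A)],[-np.sin(A),np.cos(A)]])
def box(p): return (M@(np.asarray(p)[:2]-O)*1000).round(1)
def world(b): return (O*1000+M.T@np.array(b)).round(1)
E
python3 - <<'E'
from h import *
KT=cam("wrist");s=arm.get_state();print(s["eef_pos"],s["ee_rot"],"box",box(s["eef_pos"]))
t=world([-95,0]);print("to go",t-np.array(s["eef_pos"][:2])*1000,300-1000*s["eef_pos"][2])
shot("wrist")
for d in arm.spot_point("shutter_tab","wrist"): print("tab",d["score"],box(onz("wrist",d["xy"],.152,KT)))
for t,n,z in(("plate_a","wrist",.125),("disc","wrist",.128)):
  for d in arm.masks_of(t,n):
    m=d["pixels"].astype(np.uint8);c=max(cv2.findContours(m,0,1)[0],key=cv2.contourArea).reshape(-1,2)
    w=np.array([box(onz(n,p,z,KT)) for p in c],np.float32);print(t,round(d["score"],2),cv2.minAreaRect(w))
E
```

```text
[ 0.47971069 -0.15802719  0.3674869 ] [ 3.14109056e+00  1.86864051e-03 -2.94628049e+00] box [-95.7   0.1]
to go [0.6893086  0.02718833] -67.48690162107386
plate_a 0.72 ((-76.30000305175781, 61.04999923706055), (38.29999542236328, 3.5999984741210938), 90.0)
plate_a 0.67 ((-78.54998779296875, -15.749999046325684), (15.69999885559082, 2.7000041007995605), 90.0)
disc 0.59 ((-76.75, -66.80000305175781), (9.799995422363281, 1.6999969482421875), 90.0)
```

Emit:
move_arm(
  deltas=[
    [0,0,-20,0,0,0],
    [0,0,-20,0,0,0],
    [0,0,-17,0,0,0],
    [0,0,-7,0,0,0],
    [0,0,-2.5,0,0,0],
  ],
)

```text
t: 17.75
eef_pos: [0.484, -0.1573, 0.2986]
ee_rot: [3.141, -0.003, -2.945]
force: [-0.1, -0.7, -0.1]
width: 0.0004
```

Emit:
move_arm(
  deltas=[
    [5,1,0,0,0,0],
    [5,1,0,0,0,0],
    [5,1,0,0,0,0],
    [5,1,0,0,0,0],
    [5,1,0,0,0,0],
  ],
)

```text
t: 18.17
eef_pos: [0.5092, -0.1523, 0.3009]
ee_rot: [-3.141, 0.001, -2.945]
force: [-2.0, -0.8, 3.8]
width: 0.0002
```

```bash
python3 - <<'E'
from h import *
s=arm.get_state();print(s["eef_pos"],s["force"],"box",box(s["eef_pos"]))
for n in("scene","side"):
  im=shot(n)
  print(n,[(box(onz(n,d["xy"],.12)),round(d["score"],2)) for d in arm.spot_point("plate_a",n)])
  if n=="side": cv2.imwrite("pics/k.png",cv2.resize(im[170:270,270:420],(750,500))[:,:,::-1])
E
```

```text
[ 0.5092446  -0.15233846  0.30089908] [-1.96340364 -0.75168447  3.84769499] box [-65.6  -0.1]
scene [(array([-41.5,  75.9]), 0.76), (array([-31.9,  -7.6]), 0.42)]
side [(array([-51.6,  79.9]), 0.74)]
```

View pics/k.png

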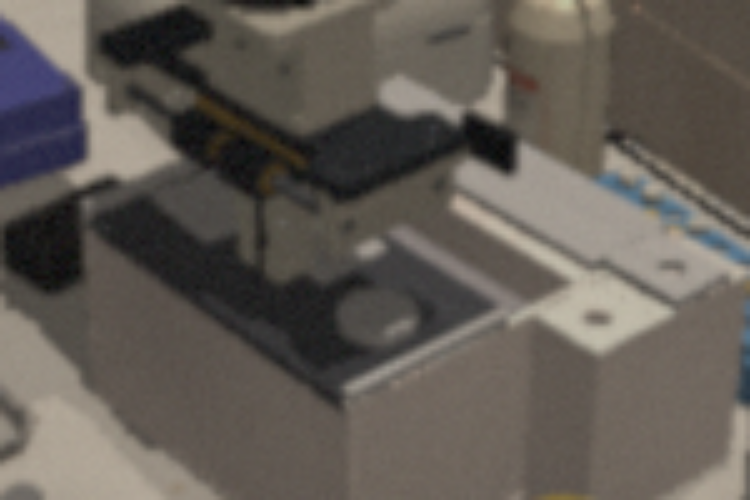

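The plate is being pushed ahead of the fingers, its corner at crop (370,245), and the slot is open. I push on over the lip.

Emit:
move_arm(
  deltas=[
    [6,1.2,0,0,0,0],
    [6,1.2,0,0,0,0],
    [6,1.2,0,0,0,0],
    [6,1.2,0,0,0,0],
    [6,1.2,0,0,0,0],
  ],
)

```text
t: 18.78
eef_pos: [0.5392, -0.1463, 0.3001]
ee_rot: [-3.142, -0.0, -2.945]
force: [-0.7, -0.2, 2.5]
width: 0.0003
```

Emit:
move_arm(
  deltas=[
    [4,0.8,0,0,0,0],
    [4,0.8,0,0,0,0],
    [4,0.8,0,0,0,0],
    [4,0.8,0,0,0,0],
    [4,0.8,0,0,0,0],
  ],
)

```text
t: 19.2
eef_pos: [0.5589, -0.1423, 0.3001]
ee_rot: [3.142, 0.0, -2.945]
force: [-0.3, -0.5, 0.3]
width: 0.0006
```

Emit:
move_arm(
  deltas=[
    [3.6,0.7,0,0,0,0],
    [3.6,0.7,0,0,0,0],
    [3.6,0.7,0,0,0,0],
    [3.6,0.7,0,0,0,0],
    [3.6,0.7,0,0,0,0],
  ],
)

```text
t: 19.62
eef_pos: [0.5769, -0.1388, 0.3001]
ee_rot: [-3.142, 0.0, -2.945]
force: [0.1, -0.1, -0.3]
width: 0.0004
```

```bash
python3 - <<'E'
from h import *
s=arm.get_state();print(s["eef_pos"],s["force"],"box",box(s["eef_pos"]))
for n in("scene","side"):
  im=shot(n)
  print(n,[(box(onz(n,d["xy"],.12)),round(d["score"],2)) for d in arm.spot_point("plate_a",n)])
  cv2.imwrite("pics/l_%s.png"%n,im[:,:,::-1])
E
```

```text
[ 0.57685419 -0.138838    0.30013476] [ 0.08857118 -0.07107242 -0.2687466 ] box [3.3 0. ]
scene [(array([-234.1,  114.1]), 0.63), (array([-34.9, 116. ]), 0.43)]
side [(array([-244.6,  288.7]), 0.74), (array([-55.9,  74.3]), 0.61)]
```

Emit:
move_arm(
  deltas=[
    [0,0,20,0,0,0],
    [0,0,25,0,0,0],
    [-11,4.8,25,0,0,0],
    [-24.6,10.7,0,0,0,0],
    [-24.6,10.7,0,0,0,0],
  ],
)

```text
t: 20.23
eef_pos: [0.5161, -0.1127, 0.3714]
ee_rot: [-3.141, 0.003, -2.946]
force: [0.1, 1.0, -0.3]
width: 0.0002
```

Emit:
move_arm(
  deltas=[
    [-24.6,10.7,0,0,0,0],
    [-24.6,10.7,0,0,0,0],
    [0,0,0,0,0,0],
    [0,0,0,0,0,0],
    [0,0,0,0,0,0],
  ],
)

```text
t: 20.65
eef_pos: [0.4673, -0.0913, 0.3707]
ee_rot: [-3.141, 0.001, -2.945]
force: [0.2, 0.4, -1.0]
width: 0.0003
```

```bash
python3 - <<'E'
from h import *
s=arm.get_state();print(s["eef_pos"],"box",box(s["eef_pos"]));KT=cam("wrist")
a=shot("wrist");b=shot("side");cv2.imwrite("pics/m.png",np.vstack([cv2.resize(a,(640,400))[60:320],cv2.resize(b[170:270,270:420],(640,330))[:, :]])[:,:,::-1])
for n,k in(("wrist",KT),("side",None)):
  for d in arm.masks_of("plate_a",n):
    m=d["pixels"].astype(np.uint8);c=max(cv2.findContours(m,0,1)[0],key=cv2.contourArea).reshape(-1,2)
    w=np.array([box(onz(n,p,.125,k)) for p in c],np.float32);print(n,round(d["score"],2),cv2.minAreaRect(w))
E
```

```text
[ 0.4672559  -0.09129383  0.37071286] box [-94.9  68. ]
wrist 0.59 ((-76.05000305175781, 51.75), (3.7000045776367188, 17.699996948242188), 0.0)
side 0.74 ((-54.164085388183594, 65.88768005371094), (58.098602294921875, 43.807132720947266), 80.43778991699219)
```

View pics/m.png

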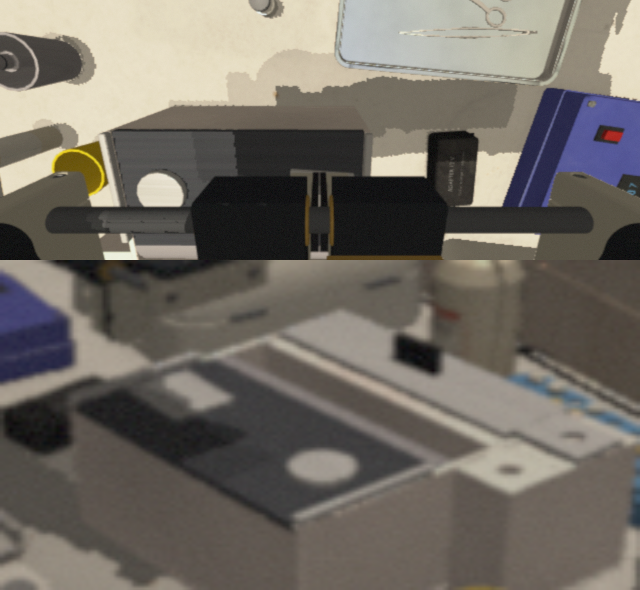

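The middle plate has dropped through and the disc is unmoved at crop (322,465). The left plate remains at crop (200,390). I do the same with it.

Emit:
move_arm(
  deltas=[
    [0,0,-20,0,0,0],
    [0,0,-20,0,0,0],
    [0,0,-20,0,0,0],
    [0,0,-8,0,0,0],
    [0,0,-2.5,0,0,0],
  ],
)

```text
t: 21.27
eef_pos: [0.4667, -0.0916, 0.2983]
ee_rot: [-3.142, -0.005, -2.946]
force: [-8.0, 3.7, 14.8]
width: 0.0003
```

Emit:
move_arm(
  deltas=[
    [6,1.2,0,0,0,0],
    [6,1.2,0,0,0,0],
    [6,1.2,0,0,0,0],
    [6,1.2,0,0,0,0],
    [6,1.2,0,0,0,0],
  ],
)

```text
t: 21.68
eef_pos: [0.4979, -0.0852, 0.3]
ee_rot: [-3.141, 0.0, -2.945]
force: [-1.4, 0.2, 3.1]
width: 0.0006
```

Emit:
move_arm(
  deltas=[
    [6,1.2,0,0,0,0],
    [6,1.2,0,0,0,0],
    [6,1.2,0,0,0,0],
    [6,1.2,0,0,0,0],
    [6,1.2,0,0,0,0],
  ],
)

```text
t: 22.1
eef_pos: [0.5276, -0.0792, 0.2997]
ee_rot: [-3.142, -0.0, -2.945]
force: [-2.4, -0.7, 3.0]
width: 0.0004
```

Emit:
move_arm(
  deltas=[
    [4,0.8,0,0,0,0],
    [4,0.8,0,0,0,0],
    [4,0.8,0,0,0,0],
    [4,0.8,0,0,0,0],
    [4,0.8,0,0,0,0],
  ],
)

```text
t: 22.52
eef_pos: [0.5476, -0.0751, 0.2996]
ee_rot: [3.141, 0.001, -2.945]
force: [0.5, -0.7, 0.2]
width: 0.0006
```

Emit:
move_arm(
  deltas=[
    [3.6,0.7,0,0,0,0],
    [3.6,0.7,0,0,0,0],
    [3.6,0.7,0,0,0,0],
    [3.6,0.7,0,0,0,0],
    [3.6,0.7,0,0,0,0],
  ],
)

```text
t: 22.93
eef_pos: [0.5654, -0.0717, 0.2996]
ee_rot: [3.142, -0.0, -2.945]
force: [0.1, -0.8, -0.7]
width: 0.0007
```

Emit:
move_arm(
  deltas=[
    [0,0,20,0,0,0],
    [0,0,20,0,0,0],
    [0,0,20,0,0,0],
    [0,0,0,0,0,0],
    [0,0,0,0,0,0],
  ],
)

```text
t: 23.35
eef_pos: [0.5655, -0.0717, 0.3609]
ee_rot: [3.142, 0.003, -2.945]
force: [-0.4, -0.1, 0.0]
width: 0.0009
```

```bash
python3 - <<'E'
from h import *
s=arm.get_state();print(s["eef_pos"],"box",box(s["eef_pos"]));KT=cam("wrist")
a=shot("wrist");b=shot("side");cv2.imwrite("pics/n.png",np.vstack([cv2.resize(a,(640,400))[60:320],cv2.resize(b[170:270,270:420],(640,330))[:, :]])[:,:,::-1])
for n,k in(("wrist",KT),("side",None)):
  print(n,"disc",[(box(onz(n,d["xy"],.12,k)),round(d["score"],2)) for d in arm.spot_point("disc",n)],"tab",[(box(onz(n,d["xy"],.152,k)),round(d["score"],2)) for d in arm.spot_point("shutter_tab",n)])
p=world([112,0]);print("to go",p-np.array(s["eef_pos"][:2])*1000)
E
```

```text
[ 0.56545369 -0.07173078  0.36087986] box [ 5.2 68.1]
wrist disc [(array([-57.1, -68.6]), 0.92)] tab []
side disc [(array([-53.5, -64.3]), 0.55), (array([-284.2, -110.3]), 0.28), (array([-9.1, -4.7]), 0.25)] tab []
to go [118.04630701 -45.96921696]
```

View pics/n.png

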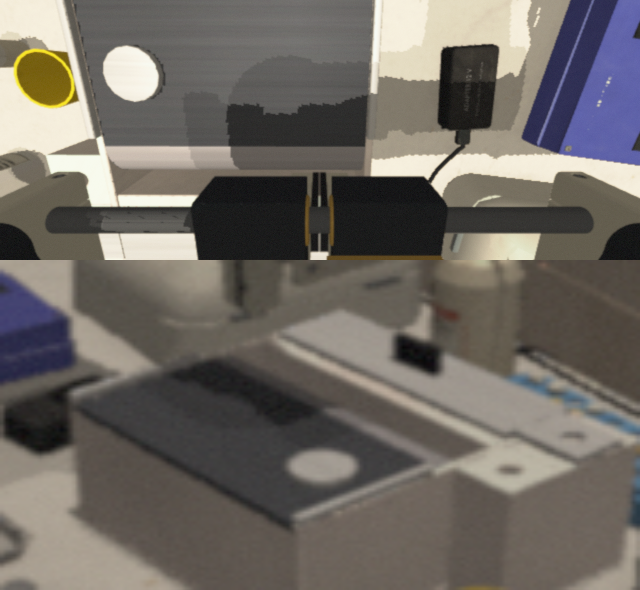

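Both plates are gone from the deck, the slot is clear and the disc is unmoved. Next I reach behind the tab and slide the shutter shut.

Emit:
move_arm(
  deltas=[
    [22.2,-9.5,0,0,0,0],
    [22.2,-9.5,0,0,0,0],
    [22.2,-9.5,0,0,0,0],
    [22.2,-9.5,0,0,0,0],
    [22.2,-9.5,0,0,0,0],
  ],
)

```text
t: 24.07
eef_pos: [0.6771, -0.1198, 0.3589]
ee_rot: [3.141, -0.001, -2.945]
force: [1.0, 0.4, -0.6]
width: 0.0007
```

Emit:
move_arm(
  deltas=[
    [0,0,0,0,0,0],
    [0,0,-15,0,0,0],
    [0,0,-15,0,0,0],
    [0,0,-15,0,0,0],
    [0,0,-4,0,0,0],
  ],
)

```text
t: 24.48
eef_pos: [0.675, -0.1192, 0.3073]
ee_rot: [3.14, -0.005, -2.946]
force: [-1.0, 0.3, 0.3]
width: 0.0004
```

Emit:
move_arm(
  deltas=[
    [-5,-1,0,0,0,0],
    [-5,-1,0,0,0,0],
    [-5,-1,0,0,0,0],
    [-5,-1,0,0,0,0],
    [-5,-1,0,0,0,0],
  ],
)

```text
t: 24.9
eef_pos: [0.6507, -0.1243, 0.3118]
ee_rot: [-3.141, 0.002, -2.945]
force: [1.6, 0.7, 0.0]
width: 0.0006
```

```bash
python3 - <<'E'
from h import *
s=arm.get_state();b=box(s["eef_pos"]);print(s["eef_pos"],s["force"],"box",b);print(world([43,0])-np.array(s["eef_pos"][:2])*1000)
E
```

```text
[ 0.650709   -0.12434784  0.31182301] [1.55014472 0.67105613 0.0111279 ] box [78.6 -0.2]
[-34.90899643  -6.75216489]
```

Emit:
move_arm(
  deltas=[
    [-6.6,-1.3,0,0,0,0],
    [-6.6,-1.3,0,0,0,0],
    [-6.6,-1.3,0,0,0,0],
    [-6.6,-1.3,0,0,0,0],
    [-5.5,-1.1,0,0,0,0],
  ],
)

```text
t: 25.32
eef_pos: [0.6185, -0.1308, 0.311]
ee_rot: [-3.141, 0.001, -2.945]
force: [12.0, 1.8, -0.5]
width: 0.0003
```

Emit:
move_arm(
  deltas=[
    [-1,-0.2,0,0,0,0],
    [-1,-0.2,0,0,0,0],
    [-1,-0.2,0,0,0,0],
    [-1,-0.2,0,0,0,0],
    [0,0,0,0,0,0],
  ],
)

```text
t: 25.73
eef_pos: [0.6174, -0.1309, 0.3113]
ee_rot: [-3.141, 0.008, -2.945]
force: [13.0, 0.9, -5.5]
width: 0.0006
```

The shutter meets its stop at 13 N. I back off, rise clear and check.

Emit:
move_arm(
  deltas=[
    [8,1.6,0,0,0,0],
    [5,1,0,0,0,0],
    [0,0,20,0,0,0],
    [0,0,25,0,0,0],
    [0,0,25,0,0,0],
  ],
)

```text
t: 26.15
eef_pos: [0.6277, -0.1289, 0.3802]
ee_rot: [3.141, -0.004, -2.945]
force: [0.2, -0.3, 0.2]
width: 0.0004
```

Emit:
move_arm(
  deltas=[
    [0,20,20,0,0,0],
    [0,25,20,0,0,0],
    [0,25,20,0,0,0],
    [0,25,0,0,0,0],
    [0,20,0,0,0,0],
  ],
)

```text
t: 26.57
eef_pos: [0.6278, -0.0126, 0.4419]
ee_rot: [3.141, 0.001, -2.945]
force: [-0.1, 0.1, -0.1]
width: 0.0005
```

Emit:
move_arm(
  deltas=[
    [0,0,0,0,0,0],
    [0,0,0,0,0,0],
    [0,0,0,0,0,0],
    [0,0,0,0,0,0],
    [0,0,0,0,0,0],
  ],
)

```text
t: 26.98
eef_pos: [0.6281, -0.0147, 0.4403]
ee_rot: [-3.141, -0.001, -2.946]
force: [-0.3, 0.6, -1.0]
width: 0.0007
```

```bash
python3 - <<'E'
from h import *
s=arm.get_state();print(s["eef_pos"],s["force"],"box",box(s["eef_pos"]));KT=cam("wrist")
a=shot("wrist");b=shot("side");shot("scene");cv2.imwrite("pics/p.png",np.vstack([a[:300],cv2.resize(b[170:350,260:430],(320,300)).repeat(1,0) if 0 else np.hstack([cv2.resize(b[170:350,260:440],(300,300)),np.zeros((300,340,3),np.uint8)])])[:,:,::-1])
for n,k in(("wrist",KT),("side",None),("scene",None)):
  print(n,"disc",[(box(onz(n,d["xy"],.12,k)),round(d["score"],2)) for d in arm.spot_point("disc",n)],"tab",[(box(onz(n,d["xy"],.152,k)),round(d["score"],2)) for d in arm.spot_point("shutter_tab",n)],"plate",[(box(onz(n,d["xy"],.12,k)),round(d["score"],2)) for d in arm.spot_point("plate_a",n)])
  print("  pin",[(np.round(d["xy"]),onz(n,d["xy"],.005,k)[:2].round(3),round(d["score"],2)) for d in arm.spot_point("lock_pin",n)],"cup",[(np.round(d["xy"]),onz(n,d["xy"],0,k)[:2].round(3)) for d in arm.spot_point("cup",n)])
E
```

```text
[ 0.6281076  -0.01468353  0.44034068] [-0.34884994  0.55747659 -0.95270029] box [ 77.8 111.8]
wrist disc [(array([-53.9, -69.6]), 0.96), (array([-1. , 32.5]), 0.49)] tab [(array([32.7, -0.1]), 0.92)] plate []
  pin [] cup [(array([ 95., 214.]), array([ 0.767, -0.338])), (array([92., 73.]), array([ 0.563, -0.338]))]
side disc [(array([-53.6, -64.7]), 0.66)] tab [(array([33.3,  6.2]), 0.6)] plate []
  pin [(array([291., 312.]), array([ 0.35 , -0.282]), 0.67)] cup [(array([313., 340.]), array([ 0.359, -0.378])), (array([354., 330.]), array([ 0.453, -0.395])), (array([345., 215.]), array([0.672, 0.022]))]
scene disc [(array([-67.4, -62.7]), 0.6)] tab [(array([37., 15.]), 0.97), (array([-129.1,  -91.7]), 0.56)] plate []
  pin [(array([373., 172.]), array([ 0.459, -0.403]), 0.42)] cup [(array([397., 186.]), array([ 0.353, -0.383])), (array([371., 176.]), array([ 0.459, -0.384])), (array([294., 160.]), array([ 0.759, -0.326])), (array([340., 173.]), array([ 0.569, -0.346]))]
```

View pics/p.png

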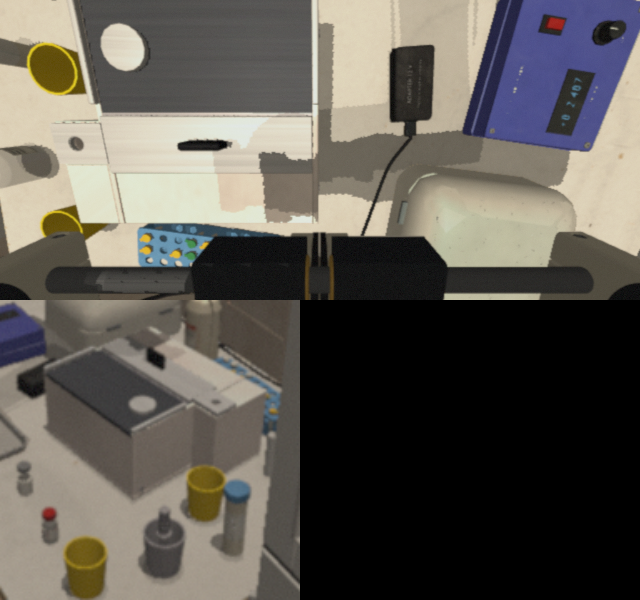

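The view shows the deck with only the disc, the slot covered, and the pin in the upright grey cup. The tab reads about 3 mm off shut, within the noise but near the 5 mm limit, so I press it once more.

Emit:
move_arm(
  deltas=[
    [0,-20,0,0,0,0],
    [0,-25,0,0,0,0],
    [0,-25,-20,0,0,0],
    [0,-25,-20,0,0,0],
    [0,-19,-20,0,0,0],
  ],
)

```text
t: 28.3
eef_pos: [0.628, -0.1293, 0.3804]
ee_rot: [-3.141, 0.001, -2.945]
force: [1.2, 0.1, -0.5]
width: 0.0008
```

Emit:
move_arm(
  deltas=[
    [4,1,0,0,0,0],
    [0,0,-20,0,0,0],
    [0,0,-25,0,0,0],
    [0,0,-23,0,0,0],
    [0,0,0,0,0,0],
  ],
)

```text
t: 28.72
eef_pos: [0.6307, -0.1266, 0.308]
ee_rot: [3.14, -0.007, -2.946]
force: [-0.7, -0.2, -1.0]
width: -0.0001
```

Emit:
move_arm(
  deltas=[
    [-3,-0.6,0,0,0,0],
    [-3,-0.6,0,0,0,0],
    [-3,-0.6,0,0,0,0],
    [-3,-0.6,0,0,0,0],
    [-2,-0.4,0,0,0,0],
  ],
)

```text
t: 29.13
eef_pos: [0.6181, -0.1296, 0.3142]
ee_rot: [-3.141, 0.003, -2.945]
force: [7.1, 1.6, 0.4]
width: 0.0002
```

Emit:
move_arm(
  deltas=[
    [-1,-0.2,0,0,0,0],
    [-1,-0.2,0,0,0,0],
    [-1,-0.2,0,0,0,0],
    [-1,-0.2,0,0,0,0],
    [0,0,0,0,0,0],
  ],
)

```text
t: 29.55
eef_pos: [0.6169, -0.1297, 0.3143]
ee_rot: [-3.14, 0.009, -2.944]
force: [11.2, 1.9, -3.3]
width: 0.0007
```

Emit:
move_arm(
  deltas=[
    [-1,-0.2,0,0,0,0],
    [-1,-0.2,0,0,0,0],
    [-1,-0.2,0,0,0,0],
    [0,0,0,0,0,0],
    [0,0,0,0,0,0],
  ],
)

```text
t: 29.97
eef_pos: [0.616, -0.1298, 0.3144]
ee_rot: [-3.14, 0.014, -2.944]
force: [20.3, 2.8, -9.6]
width: 0.0003
```

Emit:
move_arm(
  deltas=[
    [8,1.6,0,0,0,0],
    [6,1.2,0,0,0,0],
    [0,0,20,0,0,0],
    [0,0,25,0,0,0],
    [0,0,25,0,0,0],
  ],
)

```text
t: 30.38
eef_pos: [0.6247, -0.1283, 0.3826]
ee_rot: [3.141, -0.004, -2.945]
force: [0.9, 0.6, -0.0]
width: -0.0001
```

Emit:
move_arm(
  deltas=[
    [9,25,4,0,0,0],
    [9,26,4,0,0,0],
    [9,26,4,0,0,0],
    [9,26,4,0,0,0],
    [9,26,4,0,0,0],
  ],
)

```text
t: 30.8
eef_pos: [0.67, 0.0017, 0.4029]
ee_rot: [-3.141, -0.001, -2.946]
force: [0.2, -0.9, -0.6]
width: 0.0006
```

Emit:
move_arm(
  deltas=[
    [0,0,0,0,0,0],
    [0,0,0,0,0,0],
    [0,0,0,0,0,0],
    [0,0,0,0,0,0],
    [0,0,0,0,0,0],
  ],
)

```text
t: 31.22
eef_pos: [0.6698, -0.0003, 0.4025]
ee_rot: [-3.142, -0.001, -2.946]
force: [0.5, -0.4, -0.0]
width: 0.0005
```

```bash
python3 - <<'E'
from h import *
s=arm.get_state();print(s["eef_pos"],s["force"])
new={n:shot(n)[:,:,::-1] for n in("scene","side")}
cv2.imwrite("pics/q_side.png",new["side"]);cv2.imwrite("pics/q_scene.png",new["scene"])
c0=cv2.resize(cv2.imread("pics/c.png"),(170,170),interpolation=cv2.INTER_AREA)
old_side=np.zeros((400,640,3),np.uint8);old_side[180:350,260:430]=c0
old_scene=cv2.imread("pics/a.png")
def tabc(im,n):
    p=proj(n,np.r_[world([30,0])/1000,.139])[0];x,y=p.round().astype(int)
    g=cv2.cvtColor(im,6)[y-12:y+13,x-14:x+15].astype(float);w=np.clip(75-g,0,None);Y,X=np.mgrid[:25,:29]
    return p,np.array([(w*X).sum(),(w*Y).sum()])/w.sum()+[x-14,y-12],w.sum()
for n,o in(("side",old_side),("scene",old_scene)):
    a=tabc(o,n);b=tabc(new[n],n)
    u=(proj(n,np.r_[world([35,0])/1000,.139])-proj(n,np.r_[world([30,0])/1000,.139]))[0]/5
    print(n,a,b,"px/mm",u,"shift mm",(b[1]-a[1])@u/(u@u))
E
```

```text
[ 6.69805674e-01 -2.56662681e-04  4.02529628e-01] [ 0.52303021 -0.37191851 -0.00639822]
side (array([352.68140901, 205.01029246]), array([352.0391595 , 205.56112703]), np.float64(4188.0)) (array([352.68140901, 205.01029246]), array([352.0866604 , 205.46970409]), np.float64(4258.0)) px/mm [ 0.28102824 -0.13012279] shift mm 0.26322193575094116
scene (array([301.20279523, 175.4779973 ]), array([300.73239437, 175.87323944]), np.float64(71.0)) (array([301.20279523, 175.4779973 ]), array([300.7761194 , 175.79104478]), np.float64(67.0)) px/mm [-0.28476423 -0.06014219] shift mm -0.08863368484472071
```

The tab is within 0.3 mm of its starting, shut place, so the shutter is fully shut. I hand the job in.

```bash
python3 -c "
from station import arm
print(arm.job_done())"
```

```text
the job is handed in; nothing more can be done
None
```

I stood the lock pin in the grey steel cup and pushed the shutter back to its stop. Then I pushed the middle and left plates over the lip, slid the shutter shut and handed the job in at about 31 s.

**Pin and cup:** the pin was let go and stands leaning in the upright grey cup in the last side view.

**Plates:** neither shows on the deck or in the slot, and the detectors find no plate there. I did not see them lying inside the box.

**Disc:** it still lies in its lane. The wrist and side readings are within about 4 mm of its start. The scene camera read it about 13 mm off, which I take as detector noise.

**Shutter:** the tab detector first read about 3 mm short of shut, so I pressed again, up to 20 N against a hard stop. Comparing the tab before and after in the side and scene pictures then showed it within about 0.3 mm of its starting position.

**Vials, tube and knob:** I kept the arm clear of all of them. The vials and tube look unmoved in the last side view; I did not measure any of them at the end.

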